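# Unlock the board jig, load the converter board and close the clamp carriage

## Robot

A 6-joint arm with a two-finger parallel gripper is mounted at the origin on a cart in front of the work surface, level with it; the furniture and walls round the work are solid. World frame = base frame: x ahead of the robot, y to its left, z up, the work surface at z = 0. Lengths are in m, angles in degrees, forces in N, time in s.
With the tool pointing down it reaches from about 0.4 to 0.825 m from the base axis. Payload 7 kg.
Tool frame: the origin (TCP) lies between the finger pads; the fingertips stand 22 mm ahead of it and the grasp point (between the pads) lies 3 mm ahead of it; z points along the fingers, y is the line along which they close (so a half turn about z gives the same grasp; the last joint's range is limited). The gripper opens to 88 mm and grips with 3 to 60 N. Pads are 19 mm wide; open, the fingers measure 130 mm over their backs; the gripper's body (78 mm by 193 mm) begins 47 mm behind the grasp point.
Start: joints at [89.502, 20.546, 0.682, 0, -70.136, -16.507], TCP at [0.197, 0.645, 0.249] pointing down, gripper open.
Joint ranges: [-176.03, 176.03], [-82.01, 121.73], [-58.28, 71.71], [-173.87, 95.51], [-174.79, -0.11], [-173.66, 173.66]. Speed limits (degrees/s): [136.94, 136.94, 172.46, 180, 180, 180].

## Interface

Orientations are given as [roll, pitch, yaw] about the fixed x, y, z axes, in that order (R = Rz(yaw) Ry(pitch) Rx(roll)).
In Python, from plant import ctrl gives the robot as it stands.
- The arm moves only by the tool apply_moves, never from a script. Its argument "targets" is a list of rows, each an object with "travel": the shift along the tool's x, y, z in mm, a list of three; "roll": the turn about the tool's z in degrees; "jaw": the finger opening in mm, from 0 to 87.6. In form: [{"travel": [tx, ty, tz], "roll": roll, "jaw": jaw}, ...]. A call has 1 to 10 rows; each row shifts and turns the commanded pose from where the row before left it, along the tool's axes as they then stand; what a row does not reach is not made up. A row lasts 1/10 s, in which the tool goes at most 50 mm and 8.59 degrees, less where a joint would pass 70% of its speed; a pose out of reach is approached as far as the arm can. A call with a gripper value outside its range is refused whole. The fingers move at their own pace and stop on an object; the grip force is fixed at half the most. Time passes only in rows, so rows that do not move let the fingers close. It gives the time, the measured TCP pose, the force, the opening and the grip force at its end, in the units of the state.
- ctrl.get_obs(): the state, without advancing time (a new reading comes with each control period).
- ctrl.snapshot(name): name is "scene" or "top"; returns the picture (384x512x3 uint8, red, green, blue); there is no depth.
- ctrl.calibration(name): a dict with "K" (3x3 intrinsics, pixels), "extrinsics" (4x4, takes a point from camera to world coordinates). Camera axes: x right, y down, z forward; pixel columns grow to the right and rows downward; lengths in m; the calibration is good to about 2 mm. A picture is of the moment at which its call begins. calibration takes no time and is no camera call.
- ctrl.close_job(): hands the job in; it is judged then, once.
The state is a dict: "clock": time; "joint_pos": joint angles; "qvel": joint speeds; "tau": joint torques, N m; "tool_pos": TCP position; "orientation": TCP orientation; "force": force on the tool from outside, world axes, zero at the start; "moment": the same for the moment, N m; "opening": finger opening in m; "gripper_force": force on a finger pad.
Only numpy, scipy, OpenCV 4.12 (cv2) and the standard library are available. Lean on these libraries where they do the work, as an engineer would, in place of code of your own. Each camera call takes 0.05 s, during which the arm holds its last target. There are 200 camera calls.

## Task

Load the converter board into the board jig: pull the lock bar out by its knob so that the clamp carriage is free, then draw the carriage fully back by its handle. Set the board flat in the nest, long side along the slide, by tucking one short edge under the fixed lip and lowering the other edge in front of the stop, and only then push the carriage fully home over that edge; the lock bar may stay out. Leave the things standing around where they are.

Things in the scene. Friction and masses are not known exactly. Their poses are not given: they have to be found in the camera images.
- jig: Board jig fixed to the bench, elsewhere and turned each time: dark steel plate 240 x 120 mm, top (nest floor) 16 mm above the bench, aluminium fittings. Origin at bench level under its middle (plate from x = -118 to 122 mm); x along the slide, lip end at -x; y across; z up. Low side guides with sloped tops (x = -85 to -15, inner faces y = +-34.5 mm, 6 mm high) leave 2.5 mm each side of the board.
- lip (a point): Middle of the fixed lip's lower edge: jig x = -91, y = 0 mm, 25 mm above the bench (9 mm above the nest floor). The lip is 76 mm wide, its top 31 mm above the bench; under it the nest ends at a wall 7 mm further toward -x (face at jig x = -98 mm). Axes as the jig's.
- stop (a point): Top of the stop's face at the nest's other end: jig x = -4, y = 0 mm, 22 mm above the bench (6 mm above the nest floor), 52 mm wide. From wall to stop there are 94 mm for the 90 mm board. Axes as the jig's.
- seat (a point): Where point board_mid lies when the board is seated in the middle of its play: jig x = -51, y = 0 mm, 37 mm above the bench. Axes as the jig's.
- carriage (a joint): Clamp carriage, 60 x 74 mm, top 36 mm above the bench, slides along the jig's x, m. 0 = home: it spans jig x = -15 to 45 mm, its nose 11 mm past the stop face, over the board's edge (nose underside 24.5 mm above the bench). 0.062 = fully back, toward +x. Friction about 2.5 N; stays where left. The lock bar blocks it (2 mm play) until drawn to 0.017.
- handle (a point): Grip point of the carriage's handle: black upright bar 14 mm thick (jig x), 56 mm long (jig y), from 36 to 69 mm above the bench; the point is in its middle, 57 mm above the bench, at jig x = 20, y = 0 mm at home, and moves with the carriage. Axes as the jig's.
- lockbar (a joint): Lock bar, a steel bar behind the carriage, slides along the jig's +y through a keeper (jig x = 43 to 65, y = 42 to 58 mm, top 41 mm above the bench), m. It starts at 0 to 0.007 (locked); 0.028 = fully drawn. Friction about 2 N; stays where left.
- knob (a point): Grip point of the lock bar's knob: black upright block 14 mm (jig x) by 12 mm (jig y), from 36 to 70 mm above the bench; the point is on its axis, 58 mm above the bench, at jig x = 54, y = 68 mm at joint value 0, and moves with the bar. Axes as the jig's.
- board_mid (a point): Centre of the black converter block on the loose board, 21 mm above the board's underside. Board 90 (x) x 64 (y) x 4 mm, 0.08 to 0.17 kg, lying on the bench. Block 40 (x) x 30 (y) mm, from 4 to 38 mm above the underside, in the board's middle: grip it there. Other parts on the board are below 14 mm. Both ways round are alike; either may be loaded.
- ipa_bottle: Bystander: white solvent bottle, 66 mm diameter, 112 mm high, origin at its foot. It stands beside the board, 0.13 m or more away; either may be the one nearer the cabinet.
- flux_vial: Bystander: glass vial 27 mm diameter, 68 mm high, standing close beside the jig's +y side, origin at its foot.
- solder_spool: Bystander: spool of solder, 63 mm diameter, 42 mm high, close beside the jig's -y side, origin at its foot.
- capacitor: Bystander: capacitor 16 mm diameter, 26 mm high, standing close beside the jig's +y side, near the knob, origin at its foot.
- board: The same board; origin at the centre of its underside, axes as point board_mid.

How it is judged:
By the outcome, as a careful person would: the job done as asked, in the order asked, and still so for the second after the job is handed in, with the robot touching nothing.
It also fails if it takes over 67 s, if anything falls off the work surface, if the arm or the gripper's body presses on something with over 40 N, if the wrist force passes 120 N, or if a joint passes its speed limit or range.

## Working session

There is one attempt and no reset: what is moved stays moved. The work goes in short steps, Python scripts to look and compute and a tool call to move; the robot and the scene stay as the last step left them, time stands still between calls to the robot, and variables do not carry over. Pictures are saved under pics/ and viewed, at most 10 in all, crops included, and the job is handed in when it is done.

Besides the shell and the picture viewer there is one more tool, called after ">>>" as name(argument=value, ...) on one line, values as JSON. apply_moves: Moves the arm, as the interface text tells. Its arguments: {"type":"object","properties":{"targets":{"type":"array","items":{"type":"object","properties":{"travel":{"type":"array","items":{"type":"number"}},"roll":{"type":"number"},"jaw":{"type":"number"}}}}},"required":["targets"]}

```bash
mkdir -p pics; ls
python3 - <<'E'
from plant import ctrl
import cv2
for n in("scene","top"):
    cv2.imwrite(f"pics/{n}0.png",ctrl.snapshot(n)[:,:,::-1]); c=ctrl.calibration(n); print(n,c["K"],c["extrinsics"])
o=ctrl.get_obs(); print(o)
E
```

```text
pics
scene [[471.0342731    0.         260.04837884]
 [  0.         471.0342731  195.30484783]
 [  0.           0.           1.        ]] [[ 0.5113144  -0.63661106  0.5773075  -0.06815837]
 [-0.85935857 -0.37267272  0.35016838 -0.37139386]
 [-0.00777431 -0.67516028 -0.73763009  0.82317223]
 [ 0.          0.          0.          1.        ]]
top [[468.32985625   0.         257.49795324]
 [  0.         468.32985625 196.55160958]
 [  0.           0.           1.        ]] [[ 1.26250757e-02 -9.92433109e-01  1.22135707e-01  4.11068279e-01]
 [-9.99919203e-01 -1.27114928e-02  7.16361691e-05 -1.38820205e-02]
 [ 1.48143305e-03 -1.22126743e-01 -9.92513407e-01  1.32072961e+00]
 [ 0.00000000e+00  0.00000000e+00  0.00000000e+00  1.00000000e+00]]
{'clock': 0.1, 'joint_pos': array([ 8.95021249e+01,  2.05871101e+01,  6.39832966e-01, -1.67874612e-02,
       -7.01373936e+01, -1.65063832e+01]), 'qvel': array([-0.04964303, -0.00240309,  0.13171209,  0.06637079, -0.02320953,
        0.12068958]), 'tau': array([-3.33670185e-03, -5.84165311e+01,  2.93753082e+01,  7.01569766e+00,
        1.01664191e-02, -5.20884669e-05]), 'tool_pos': array([0.19731483, 0.64509294, 0.247728  ]), 'orientation': array([ 1.79914334e+02, -8.92706056e-03, -1.70099671e+01]), 'force': array([0.49731897, 0.3299438 , 0.38108289]), 'moment': array([0.01849191, 0.03996873, 0.00860758]), 'gripper_force': 0.0, 'opening': 0.08761134180643086}
```

View pics/scene0.png

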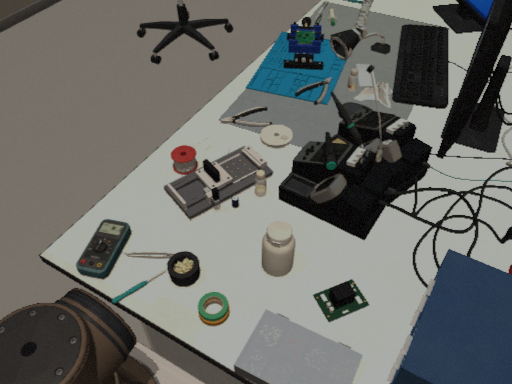

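View pics/top0.png

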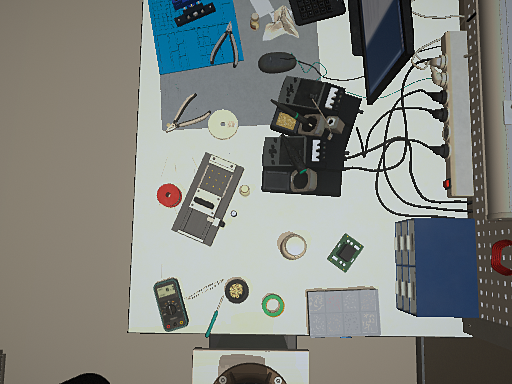

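The scene view shows the jig at about (218,180) and the board at (341,298). In the top view the jig is near (207,198) with its lip end up at (222,160), the knob near (221,223), and the board at (346,253). Next I'll look at crops.

Run:
```python
import cv2,numpy as np
t=cv2.imread("pics/top0.png"); s=cv2.imread("pics/scene0.png")
a=cv2.resize(t[145:255,155:265],None,fx=5,fy=5,interpolation=cv2.INTER_CUBIC)
cv2.imwrite("pics/a.png",a)
b=cv2.resize(s[140:220,155:280],None,fx=6,fy=6,interpolation=cv2.INTER_CUBIC)
cv2.imwrite("pics/b.png",b)
```

```text
(no output)
```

View pics/a.png

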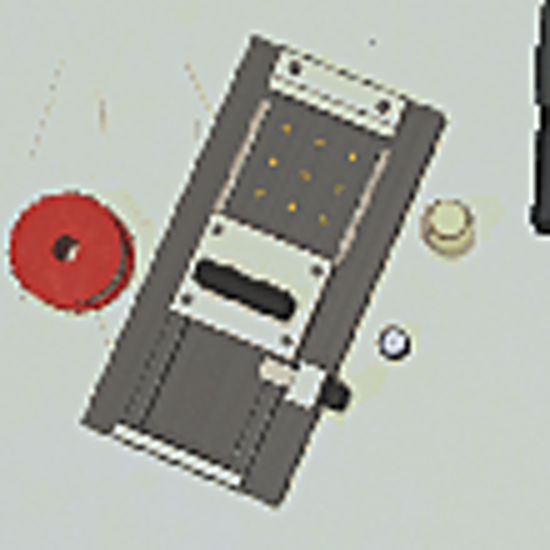

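View pics/b.png

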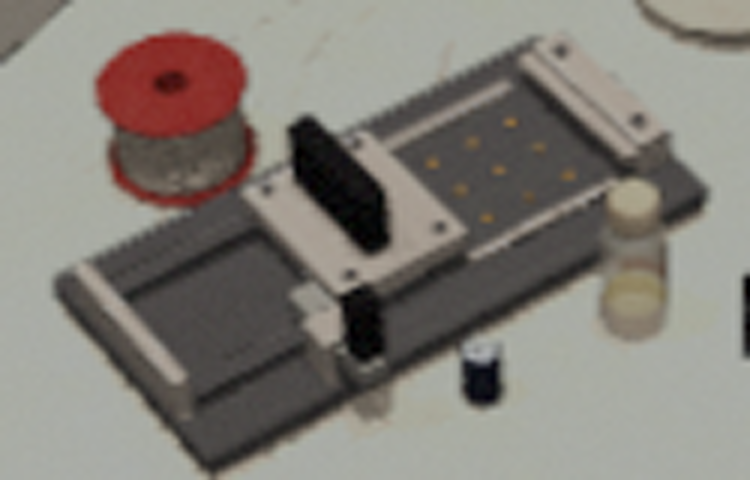

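The crops show the plate corners clearly: in a.png (255,36), (447,118), (280,508), (82,424), and in b.png (548,38), (708,190), (213,472), (55,280). The knob is at (337,393) and the handle at (245,290) in a.png.

```bash
cat > h.py <<'E'
import numpy as np,cv2
from plant import ctrl
C={n:ctrl.calibration(n) for n in("scene","top")}
def ray(n,p):
    c=C[n];E=c["extrinsics"];d=E[:3,:3]@np.linalg.solve(c["K"],[p[0],p[1],1]);return E[:3,3],d
def on(n,p,z):
    o,d=ray(n,p);return o+d*(z-o[2])/d[2]
def tri(p,q):
    a,u=ray("scene",p);b,v=ray("top",q)
    s=np.linalg.lstsq(np.c_[u,-v],b-a,rcond=None)[0]
    return (a+u*s[0]+b+v*s[1])/2,np.linalg.norm(a+u*s[0]-b-v*s[1])
def proj(n,P):
    c=C[n];E=c["extrinsics"];q=c["K"]@(E[:3,:3].T@(np.asarray(P)-E[:3,3]));return q[:2]/q[2]
E
python3 - <<'E'
from h import *
np.set_printoptions(precision=4,suppress=True)
def cr(p,f,o): return (np.array(p)+.5)/f-.5+o
A=[cr(p,5,(155,145)) for p in[(255,36),(447,118),(280,508),(82,424)]]
B=[cr(p,6,(155,140)) for p in[(548,38),(708,190),(213,472),(55,280)]]
J=np.array([[-118,-60],[-118,60],[122,60],[122,-60]])/1000
for n,L in(("top",A),("scene",B)):
    W=np.array([on(n,p,.016)[:2] for p in L])
    # Kabsch 2D
    a=J-J.mean(0);b=W-W.mean(0);H=a.T@b
    th=np.arctan2(H[0,1]-H[1,0],H[0,0]+H[1,1]);R=np.array([[np.cos(th),-np.sin(th)],[np.sin(th),np.cos(th)]])
    t=W.mean(0)-R@J.mean(0);print(n,t,np.degrees(th),"res mm",1000*(W-(J@R.T+t)))
    print(" sides",[np.linalg.norm(W[i]-W[(i+1)%4]) for i in range(4)])
    for nm,p in(("handle",(245,290)),):
        print(" handle jig",R.T@(on("top",cr(p,5,(155,145)),.069)[:2]-t), "knob",R.T@(on("top",cr((340,394),5,(155,145)),.070)[:2]-t))
# board
for n,f in(("top",(315,225,380,280)),("scene",(305,270,380,330))):
    im=cv2.imread(f"pics/{n}0.png");x0,y0,x1,y1=f
    c=im[y0:y1,x0:x1];h=cv2.cvtColor(c,cv2.COLOR_BGR2HSV)
    m=cv2.inRange(h,(40,60,20),(90,255,200));dk=cv2.inRange(h,(0,0,0),(180,255,60));
    mm=cv2.morphologyEx(m|dk,cv2.MORPH_CLOSE,np.ones((3,3)))
    k=max(cv2.findContours(mm,0,1)[0],key=cv2.contourArea);r=cv2.minAreaRect(k)
    P=cv2.boxPoints(r)+(x0,y0);W=np.array([on(n,p,.004)[:2] for p in P])
    e=W[1]-W[0],W[2]-W[1];print(n,"board",W.mean(0),[ (np.linalg.norm(v),np.degrees(np.arctan2(v[1],v[0]))) for v in e],P)
    cv2.imwrite(f"pics/bd_{n}.png",cv2.resize(np.hstack([c]),None,fx=7,fy=7,interpolation=cv2.INTER_CUBIC))
a=cv2.imread("pics/bd_top.png");b=cv2.imread("pics/bd_scene.png");H=max(a.shape[0],b.shape[0]);
f=lambda x:cv2.copyMakeBorder(x,0,H-x.shape[0],0,0,0)
o=np.hstack([f(a),f(b)]);o=cv2.resize(o,(800,int(H*800/o.shape[1])));cv2.imwrite("pics/bd.png",o);print(o.shape,a.shape,b.shape)
E
```

```text
top [0.5662 0.1244] 157.8433154329361 res mm [[-0.3794 -0.2773]
 [-0.9871  1.0614]
 [ 0.7707 -0.4746]
 [ 0.5958 -0.3096]]
 sides [np.float64(0.11899415263216896), np.float64(0.23779390814311588), np.float64(0.12008705206354053), np.float64(0.23908483012951698)]
 handle jig [0.0204 0.0013] knob [0.0519 0.0707]
scene [0.5616 0.1222] 157.8513250960021 res mm [[-0.3799 -2.1055]
 [-0.99    3.9475]
 [-0.6786 -1.7362]
 [ 2.0485 -0.1058]]
 sides [np.float64(0.11465898591561446), np.float64(0.2376245350220179), np.float64(0.1225531557783222), np.float64(0.23852078338547283)]
 handle jig [ 0.0169 -0.0025] knob [0.0485 0.0668]
top board [ 0.4191 -0.2603] [(np.float64(0.08977065424549208), np.float64(-35.50581931411602)), (np.float64(0.06366836471001158), np.float64(-124.96452886696102))] [[326.4301 258.8046]
 [344.8647 232.7792]
 [363.6486 246.0844]
 [345.2139 272.1098]]
scene board [ 0.4159 -0.2598] [(np.float64(0.09812398087002779), np.float64(-34.29318880441576)), (np.float64(0.06506879769682883), np.float64(-136.38649615730895))] [[313.431  294.6724]
 [355.6724 276.569 ]
 [367.6207 304.4483]
 [325.3793 322.5517]]
(342, 800, 3) (385, 455, 3) (420, 525, 3)
```

View pics/bd.png

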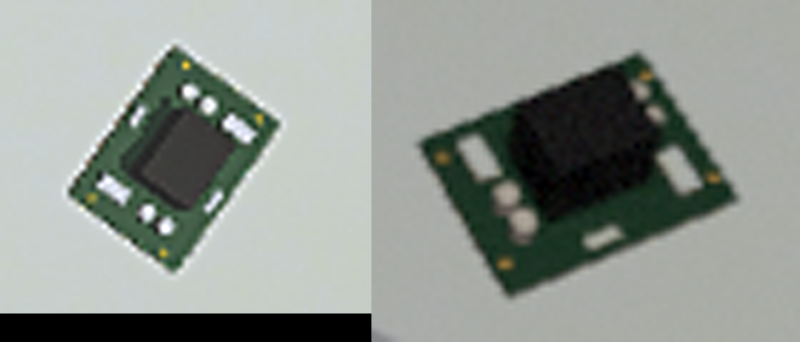

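The board crop shows the black block in the middle, a low part at each long edge and taller caps at the short ends. I'll grip the block across its 30 mm width. Next step is a row planner.

```bash
cat >> h.py <<'E'
JT=np.array([.5652,.1240]);JA=157.85
def jig(x,y):
    a=np.radians(JA);c,s=np.cos(a),np.sin(a);return JT+np.array([c*x-s*y,s*x+c*y])/1000
def plan(P,yaw,N,jaw):
    """rows in round numbers from the measured pose to P,yaw in N equal steps"""
    o=ctrl.get_obs();p=o["tool_pos"]*1000;y=o["orientation"][2];P=np.array(P)*1000
    dy=(yaw-y+180)%360-180
    pc,yc=p.copy(),y
    for i in range(N):
        t=p+(P-p)*(i+1)/N;d=t-pc;a=np.radians(yc)
        tr=[d[0]*np.cos(a)+d[1]*np.sin(a),d[0]*np.sin(a)-d[1]*np.cos(a),-d[2]]
        tr=np.round(tr,1);r=round(y+dy*(i+1)/N-yc,1)
        print('{"travel":[%g,%g,%g],"roll":%g,"jaw":%g},'%(*tr,-r,jaw))
        pc=pc+[tr[0]*np.cos(a)+tr[1]*np.sin(a),tr[0]*np.sin(a)-tr[1]*np.cos(a),-tr[2]];yc+=r
E
python3 -c "
from h import *
k=jig(54,70.5);print(k,jig(20,0),jig(-51,0))
plan([*k,.13],-112.15,20,40)"
```

```text
[0.4886044  0.07906267] [0.546676   0.13154065] [0.6124362  0.10477133]
{"travel":[22.2,22.8,5.9],"roll":4.8,"jaw":40},
{"travel":[24,20.9,5.9],"roll":4.7,"jaw":40},
{"travel":[25.7,18.8,5.9],"roll":4.8,"jaw":40},
{"travel":[27.2,16.6,5.8],"roll":4.7,"jaw":40},
{"travel":[28.4,14.3,5.9],"roll":4.8,"jaw":40},
{"travel":[29.5,11.9,5.9],"roll":4.7,"jaw":40},
{"travel":[30.4,9.5,5.9],"roll":4.8,"jaw":40},
{"travel":[31.1,6.8,5.9],"roll":4.8,"jaw":40},
{"travel":[31.5,4.3,5.9],"roll":4.7,"jaw":40},
{"travel":[31.8,1.6,5.9],"roll":4.8,"jaw":40},
{"travel":[31.8,-1,5.9],"roll":4.7,"jaw":40},
{"travel":[31.7,-3.6,5.8],"roll":4.8,"jaw":40},
{"travel":[31.2,-6.3,5.9],"roll":4.7,"jaw":40},
{"travel":[30.5,-8.8,5.9],"roll":4.8,"jaw":40},
{"travel":[29.8,-11.3,5.9],"roll":4.8,"jaw":40},
{"travel":[28.7,-13.8,5.9],"roll":4.7,"jaw":40},
{"travel":[27.5,-16,5.9],"roll":4.8,"jaw":40},
{"travel":[26,-18.4,5.9],"roll":4.7,"jaw":40},
{"travel":[24.4,-20.4,5.8],"roll":4.8,"jaw":40},
{"travel":[22.7,-22.3,5.9],"roll":4.7,"jaw":40},
```

>>> apply_moves(targets=[{"travel": [22.2,22.8,5.9],"roll": 4.8,"jaw": 40},{"travel": [24,20.9,5.9],"roll": 4.7,"jaw": 40},{"travel": [25.7,18.8,5.9],"roll": 4.8,"jaw": 40},{"travel": [27.2,16.6,5.8],"roll": 4.7,"jaw": 40},{"travel": [28.4,14.3,5.9],"roll": 4.8,"jaw": 40},{"travel": [29.5,11.9,5.9],"roll": 4.7,"jaw": 40},{"travel": [30.4,9.5,5.9],"roll": 4.8,"jaw": 40},{"travel": [31.1,6.8,5.9],"roll": 4.8,"jaw": 40},{"travel": [31.5,4.3,5.9],"roll": 4.7,"jaw": 40},{"travel": [31.8,1.6,5.9],"roll": 4.8,"jaw": 40}])

```text
clock: 1.1
tool_pos: [0.3434, 0.3611, 0.1892]
orientation: [180.0, -0.0, -64.8]
force: [0.6, 0.8, -0.7]
opening: 0.04
gripper_force: 0.0
```

>>> apply_moves(targets=[{"travel": [31.8,-1,5.9],"roll": 4.7,"jaw": 40},{"travel": [31.7,-3.6,5.8],"roll": 4.8,"jaw": 40},{"travel": [31.2,-6.3,5.9],"roll": 4.7,"jaw": 40},{"travel": [30.5,-8.8,5.9],"roll": 4.8,"jaw": 40},{"travel": [29.8,-11.3,5.9],"roll": 4.8,"jaw": 40},{"travel": [28.7,-13.8,5.9],"roll": 4.7,"jaw": 40},{"travel": [27.5,-16,5.9],"roll": 4.8,"jaw": 40},{"travel": [26,-18.4,5.9],"roll": 4.7,"jaw": 40},{"travel": [24.4,-20.4,5.8],"roll": 4.8,"jaw": 40},{"travel": [22.7,-22.3,5.9],"roll": 4.7,"jaw": 40}])

```text
clock: 2.1
tool_pos: [0.489, 0.0782, 0.1305]
orientation: [180.0, -0.0, -112.3]
force: [-0.0, 1.7, 0.1]
opening: 0.0399
gripper_force: 0.0
```

```bash
python3 -c "
from h import *
cv2.imwrite('pics/c.png',cv2.resize(ctrl.snapshot('scene')[110:235,130:305,::-1],None,fx=4,fy=4,interpolation=2))
o=ctrl.get_obs();print(o['tool_pos'],o['orientation'],o['joint_pos'],o['opening'])
plan([*jig(54,70.5),.067],-112.15,3,34)"
```

```text
[0.48956404 0.07541534 0.12938029] [ 1.79931004e+02 -1.16813895e-01 -1.12643796e+02] [ 3.15479986e+01  1.03872661e+01 -3.07788047e+01  1.64253539e-02
 -4.89690316e+01 -5.42026618e+01] 0.03984746203074777
{"travel":[-1,0.8,20.8],"roll":-0.2,"jaw":34},
{"travel":[-1,0.7,20.8],"roll":-0.1,"jaw":34},
{"travel":[-1,0.8,20.8],"roll":-0.2,"jaw":34},
```

View pics/c.png

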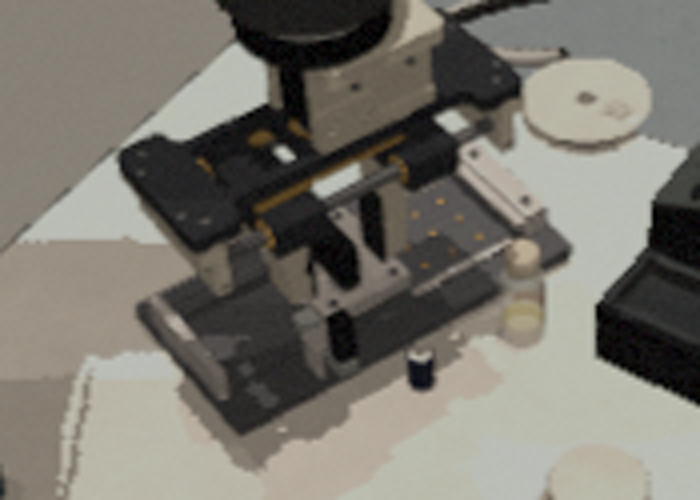

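The picture shows the fingers at roughly (300,290) and (375,240), above and around the knob line (340,335), with nothing touched. I'll let it settle and descend.

>>> apply_moves(targets=[{"travel": [0,0,0],"roll": 0,"jaw": 34},{"travel": [0,0,0],"roll": 0,"jaw": 34},{"travel": [0,0,0],"roll": 0,"jaw": 34}])

```text
clock: 2.45
tool_pos: [0.4886, 0.0801, 0.131]
orientation: [-180.0, 0.0, -112.0]
force: [-0.2, 0.3, 0.2]
opening: 0.0344
gripper_force: 0.0
```

```bash
python3 -c "
from h import *
o=ctrl.get_obs();print(o['tool_pos'],o['orientation'],o['opening'])
# finger-body check: project tip centre and knob top
print('knob top seen', [proj('scene',[*jig(54,68+q),.07]) for q in (0,3,7)])
im=ctrl.snapshot('scene');cv2.imwrite('pics/d.png',im[:,:,::-1])
plan([*jig(54,70.5),.067],-112.15,3,34)"
```

```text
[0.48855772 0.08005555 0.13102845] [-1.79992313e+02  1.42377042e-02 -1.12027966e+02] 0.03437478278553587
knob top seen [array([215.46011314, 188.36478748]), array([216.21396441, 189.15327668]), array([217.22279358, 190.20845951])]
{"travel":[0.4,-0.2,21.4],"roll":0,"jaw":34},
{"travel":[0.3,-0.1,21.3],"roll":0.1,"jaw":34},
{"travel":[0.4,-0.2,21.4],"roll":0,"jaw":34},
```

>>> apply_moves(targets=[{"travel": [0.4,-0.2,21.4],"roll": 0,"jaw": 34},{"travel": [0.3,-0.1,21.3],"roll": 0.1,"jaw": 34},{"travel": [0.4,-0.2,21.4],"roll": 0,"jaw": 34},{"travel": [0,0,0],"roll": 0,"jaw": 34},{"travel": [0,0,0],"roll": 0,"jaw": 0},{"travel": [0,0,0],"roll": 0,"jaw": 0},{"travel": [0,0,0],"roll": 0,"jaw": 0},{"travel": [0,0,0],"roll": 0,"jaw": 0},{"travel": [0,0,0],"roll": 0,"jaw": 0}])

```text
clock: 3.4
tool_pos: [0.4878, 0.0785, 0.0678]
orientation: [179.9, 0.0, -112.2]
force: [-7.9, 4.5, 7.2]
opening: 0.0137
gripper_force: 30.0
```

Knob gripped (14 mm opening). Now pull along tool +x, which is jig +y.

>>> apply_moves(targets=[{"travel": [4,-0.5,0],"roll": 0,"jaw": 0},{"travel": [5,0,0],"roll": 0,"jaw": 0},{"travel": [5,0,0],"roll": 0,"jaw": 0},{"travel": [5,0,0],"roll": 0,"jaw": 0},{"travel": [4,0,0],"roll": 0,"jaw": 0},{"travel": [0,0,0],"roll": 0,"jaw": 0},{"travel": [0,0,0],"roll": 0,"jaw": 0}])

```text
clock: 4.1
tool_pos: [0.479, 0.0566, 0.0678]
orientation: [179.9, -0.0, -112.2]
force: [-11.0, 4.5, 12.3]
opening: 0.0137
gripper_force: 30.0
```

>>> apply_moves(targets=[{"travel": [0,0,0],"roll": 0,"jaw": 34},{"travel": [0,0,0],"roll": 0,"jaw": 34},{"travel": [0,0,0],"roll": 0,"jaw": 34},{"travel": [0,0,-15],"roll": 0,"jaw": 34},{"travel": [0,0,-20],"roll": 0,"jaw": 34},{"travel": [0,0,0],"roll": 0,"jaw": 34}])

```text
clock: 4.7
tool_pos: [0.4822, 0.0574, 0.1041]
orientation: [-179.8, 0.2, -112.2]
force: [1.1, 0.1, -0.8]
opening: 0.0341
gripper_force: 0.0
```

```bash
sed -i 's/JT=.*;/JT=np.array([.5647,.1242]);/' h.py; python3 -c "
from h import *
im=ctrl.snapshot('top');cv2.imwrite('pics/e.png',cv2.resize(im[145:255,155:265,::-1],None,fx=5,fy=5,interpolation=2))
plan([*jig(20,0),.103],-112.15,3,34)
plan([*jig(20,0),.063],-112.15,6,34)"
```

```text
{"travel":[-31.1,-10.5,-0],"roll":-0,"jaw":34},
{"travel":[-31.2,-10.6,-0],"roll":-0,"jaw":34},
{"travel":[-31.1,-10.5,-0.1],"roll":-0.1,"jaw":34},
{"travel":[-15.6,-5.3,6.7],"roll":-0,"jaw":34},
{"travel":[-15.5,-5.2,6.6],"roll":-0,"jaw":34},
{"travel":[-15.6,-5.3,6.7],"roll":-0,"jaw":34},
{"travel":[-15.6,-5.3,6.6],"roll":-0,"jaw":34},
{"travel":[-15.6,-5.3,6.7],"roll":-0,"jaw":34},
{"travel":[-15.5,-5.2,6.6],"roll":-0.1,"jaw":34},
```

>>> apply_moves(targets=[{"travel": [-31.1,-10.5,0],"roll": 0,"jaw": 34},{"travel": [-31.2,-10.6,0],"roll": 0,"jaw": 34},{"travel": [-31.1,-10.5,0],"roll": 0,"jaw": 34},{"travel": [0,0,0],"roll": 0,"jaw": 34},{"travel": [0,0,0],"roll": 0,"jaw": 34},{"travel": [0,0,0],"roll": 0,"jaw": 34}])

```text
clock: 5.35
tool_pos: [0.5442, 0.1306, 0.101]
orientation: [179.9, -0.1, -112.2]
force: [-0.7, -1.5, -0.5]
opening: 0.034
gripper_force: 0.0
```

```bash
python3 -c "
from h import *
plan([*jig(20,0),.063],-112.15,3,34)"
```

```text
{"travel":[-0.6,-0.5,12.7],"roll":-0,"jaw":34},
{"travel":[-0.6,-0.4,12.6],"roll":-0.1,"jaw":34},
{"travel":[-0.6,-0.5,12.7],"roll":0,"jaw":34},
```

View pics/e.png

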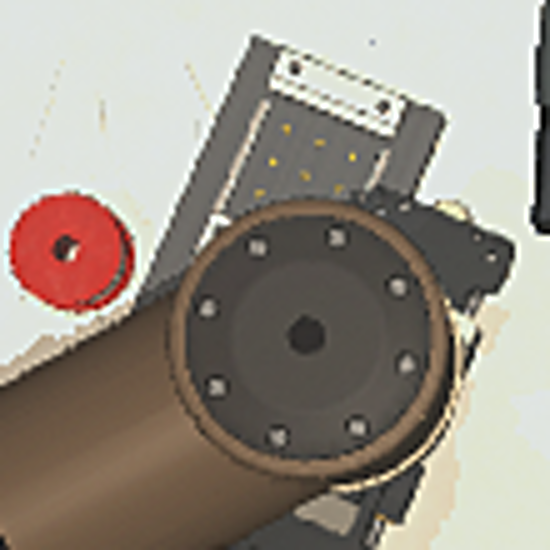

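The arm hides the jig in the top view, showing only the lip at (335,90), unchanged. The knob travel was proven by pose. Next I'll grip the handle.

>>> apply_moves(targets=[{"travel": [-0.6,-0.5,12.7],"roll": 0,"jaw": 34},{"travel": [-0.6,-0.4,12.6],"roll": 0,"jaw": 34},{"travel": [-0.6,-0.5,12.7],"roll": 0,"jaw": 34},{"travel": [0,0,0],"roll": 0,"jaw": 0},{"travel": [0,0,0],"roll": 0,"jaw": 0},{"travel": [0,0,0],"roll": 0,"jaw": 0},{"travel": [0,0,0],"roll": 0,"jaw": 0},{"travel": [0,0,0],"roll": 0,"jaw": 0}])

```text
clock: 6.15
tool_pos: [0.5465, 0.1327, 0.0639]
orientation: [180.0, 0.0, -112.2]
force: [-4.9, 4.3, 0.1]
opening: 0.014
gripper_force: 30.0
```

>>> apply_moves(targets=[{"travel": [0,4,0],"roll": 0,"jaw": 0},{"travel": [0,8,0],"roll": 0,"jaw": 0},{"travel": [0,10,0],"roll": 0,"jaw": 0},{"travel": [0,10,0],"roll": 0,"jaw": 0},{"travel": [0,10,0],"roll": 0,"jaw": 0},{"travel": [0,10,0],"roll": 0,"jaw": 0},{"travel": [0,7,0],"roll": 0,"jaw": 0},{"travel": [0,3.5,0],"roll": 0,"jaw": 0},{"travel": [0,0,0],"roll": 0,"jaw": 0},{"travel": [0,0,0],"roll": 0,"jaw": 0}])

```text
clock: 7.15
tool_pos: [0.489, 0.1562, 0.0639]
orientation: [180.0, 0.0, -112.2]
force: [0.4, -0.0, 0.5]
opening: 0.0137
gripper_force: 30.0
```

>>> apply_moves(targets=[{"travel": [0,1.5,0],"roll": 0,"jaw": 0},{"travel": [0,0,0],"roll": 0,"jaw": 0},{"travel": [0,0,0],"roll": 0,"jaw": 0}])

```text
clock: 7.45
tool_pos: [0.4889, 0.1563, 0.0639]
orientation: [-179.9, 0.0, -112.2]
force: [8.9, -4.7, -5.0]
opening: 0.0139
gripper_force: 30.0
```

The carriage is against its end stop (62 mm travelled). Next: release, rise, clear the bottle and go to the board.

>>> apply_moves(targets=[{"travel": [0,-1.5,0],"roll": 0,"jaw": 40},{"travel": [0,0,0],"roll": 0,"jaw": 40},{"travel": [0,0,0],"roll": 0,"jaw": 40},{"travel": [0,0,-25],"roll": 0,"jaw": 60},{"travel": [0,0,-45],"roll": 0,"jaw": 60},{"travel": [0,0,-48],"roll": 0,"jaw": 60},{"travel": [0,0,0],"roll": 0,"jaw": 60}])

```text
clock: 8.15
tool_pos: [0.4922, 0.1579, 0.1884]
orientation: [-179.6, 0.5, -112.1]
force: [0.1, 0.0, -1.0]
opening: 0.0589
gripper_force: 0.0
```

```bash
python3 -c "
from h import *
o=ctrl.get_obs();print(o['tool_pos'],o['orientation'])
plan([.4178,-.2600,.18],-35.2,13,60)"
```

```text
[0.49218243 0.15793156 0.18839958] [-179.62696985    0.48772325 -112.12093084]
{"travel":[31.9,-6.8,0.6],"roll":-5.9,"jaw":60},
{"travel":[32.5,-3.5,0.7],"roll":-5.9,"jaw":60},
{"travel":[32.7,-0.1,0.6],"roll":-6,"jaw":60},
{"travel":[32.4,3.3,0.7],"roll":-5.9,"jaw":60},
{"travel":[32,6.6,0.6],"roll":-5.9,"jaw":60},
{"travel":[31.2,9.8,0.7],"roll":-5.9,"jaw":60},
{"travel":[29.9,13,0.6],"roll":-5.9,"jaw":60},
{"travel":[28.5,16,0.7],"roll":-5.9,"jaw":60},
{"travel":[26.6,18.9,0.6],"roll":-6,"jaw":60},
{"travel":[24.6,21.5,0.7],"roll":-5.9,"jaw":60},
{"travel":[22.2,24,0.6],"roll":-5.9,"jaw":60},
{"travel":[19.6,26.1,0.7],"roll":-5.9,"jaw":60},
{"travel":[16.8,28,0.6],"roll":-5.9,"jaw":60},
```

>>> apply_moves(targets=[{"travel": [31.9,-6.8,0.6],"roll": -5.9,"jaw": 60},{"travel": [32.5,-3.5,0.7],"roll": -5.9,"jaw": 60},{"travel": [32.7,-0.1,0.6],"roll": -6,"jaw": 60},{"travel": [32.4,3.3,0.7],"roll": -5.9,"jaw": 60},{"travel": [32,6.6,0.6],"roll": -5.9,"jaw": 60},{"travel": [31.2,9.8,0.7],"roll": -5.9,"jaw": 60},{"travel": [29.9,13,0.6],"roll": -5.9,"jaw": 60}])

```text
clock: 8.85
tool_pos: [0.4483, -0.0699, 0.1774]
orientation: [-180.0, 0.0, -70.5]
force: [-0.1, -0.7, 0.2]
opening: 0.0597
gripper_force: 0.0
```

>>> apply_moves(targets=[{"travel": [28.5,16,0.7],"roll": -5.9,"jaw": 60},{"travel": [26.6,18.9,0.6],"roll": -6,"jaw": 60},{"travel": [24.6,21.5,0.7],"roll": -5.9,"jaw": 60},{"travel": [22.2,24,0.6],"roll": -5.9,"jaw": 60},{"travel": [19.6,26.1,0.7],"roll": -5.9,"jaw": 60},{"travel": [16.8,28,0.6],"roll": -5.9,"jaw": 60},{"travel": [0,0,0],"roll": 0,"jaw": 60},{"travel": [0,0,0],"roll": 0,"jaw": 60},{"travel": [0,0,0],"roll": 0,"jaw": 60}])

```text
clock: 9.75
tool_pos: [0.4142, -0.2613, 0.1734]
orientation: [-180.0, 0.0, -35.4]
force: [0.6, 0.5, 0.4]
opening: 0.0602
gripper_force: 0.0
```

```bash
python3 -c "
from h import *
t=ctrl.snapshot('top')[145:255,155:265,::-1]; s=ctrl.snapshot('scene')[240:340,290:400,::-1]
f=lambda x:cv2.resize(x,(400,400),interpolation=2)
cv2.imwrite('pics/f.png',np.hstack([f(t),f(s)]))
o=ctrl.get_obs();print(o['tool_pos'],o['orientation'],o['joint_pos'])
plan([.4178,-.2600,.038],-35.2,6,60)"
```

```text
[ 0.41440747 -0.26098757  0.17346947] [-1.79988011e+02 -8.84489073e-03 -3.52747444e+01] [-9.15131661e+00  6.80818930e+00 -2.82996615e+01 -8.39938736e-03
 -5.48789291e+01  6.38814046e+01]
{"travel":[0.4,-0.5,22.6],"roll":-0,"jaw":60},
{"travel":[0.3,-0.4,22.6],"roll":-0,"jaw":60},
{"travel":[0.4,-0.5,22.5],"roll":-0,"jaw":60},
{"travel":[0.4,-0.4,22.6],"roll":-0,"jaw":60},
{"travel":[0.3,-0.5,22.6],"roll":-0.1,"jaw":60},
{"travel":[0.4,-0.5,22.6],"roll":0,"jaw":60},
```

View pics/f.png

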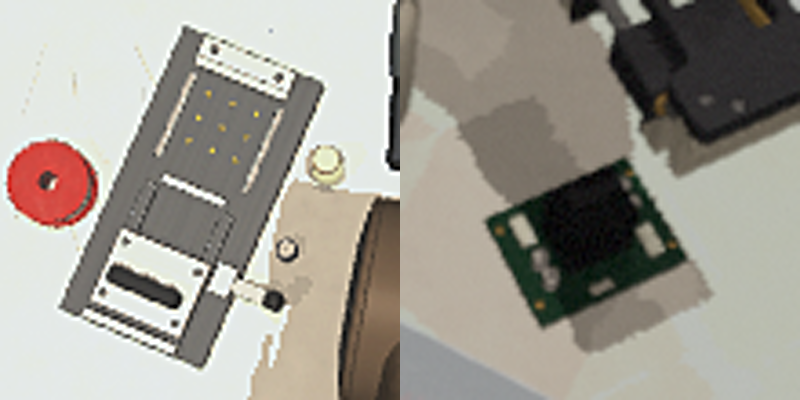

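Left panel: the carriage is fully back near (145,280), the lock bar is out with its knob at (272,299), the stop is clear at (193,188) and the bystanders haven't moved. Right panel: the board is untouched under the gripper. Descending.

>>> apply_moves(targets=[{"travel": [0.4,-0.5,22.6],"roll": 0,"jaw": 60},{"travel": [0.3,-0.4,22.6],"roll": 0,"jaw": 60},{"travel": [0.4,-0.5,22.5],"roll": 0,"jaw": 60},{"travel": [0.4,-0.4,22.6],"roll": 0,"jaw": 60},{"travel": [0.3,-0.5,22.6],"roll": 0,"jaw": 60},{"travel": [0.4,-0.5,18.6],"roll": 0,"jaw": 60},{"travel": [0,0,0],"roll": 0,"jaw": 60},{"travel": [0,0,0],"roll": 0,"jaw": 60}])

```text
clock: 10.65
tool_pos: [0.4179, -0.2603, 0.0422]
orientation: [180.0, 0.0, -35.2]
force: [0.4, 0.9, 0.6]
opening: 0.0601
gripper_force: 0.0
```

```bash
python3 -c "
from h import *
s=ctrl.snapshot('scene')[230:340,280:400,::-1]
cv2.imwrite('pics/g.png',cv2.resize(s,None,fx=5,fy=5,interpolation=2))
# nest y check from saved crop: cap: guides white pixels
o=ctrl.get_obs();print(o['tool_pos'],o['force'])
plan([.4178,-.2600,.038],-35.2,1,60)"
```

```text
[ 0.41837794 -0.2605283   0.0427066 ] [-0.79218855 -0.10240165  0.22001884]
{"travel":[-0.8,-0.1,4.7],"roll":-0,"jaw":60},
```

View pics/g.png

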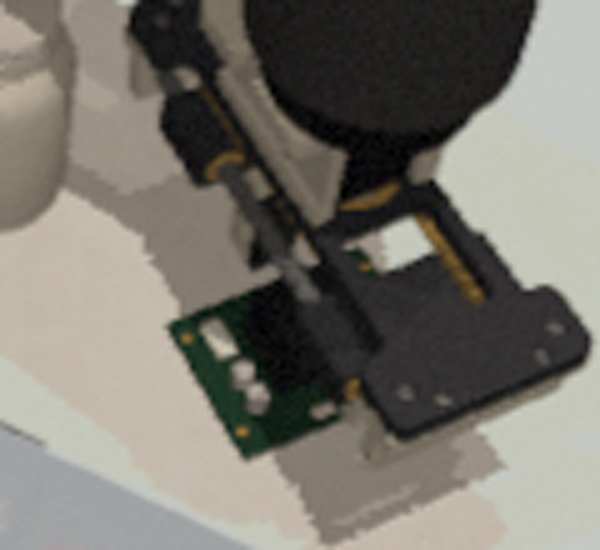

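The gripper straddles the block at about (280,330) and is clear of the bottle at (35,130). Down 4 mm, then close.

>>> apply_moves(targets=[{"travel": [-0.4,0,4.2],"roll": 0,"jaw": 60},{"travel": [0,0,0],"roll": 0,"jaw": 60},{"travel": [0,0,0],"roll": 0,"jaw": 10},{"travel": [0,0,0],"roll": 0,"jaw": 10},{"travel": [0,0,0],"roll": 0,"jaw": 10},{"travel": [0,0,0],"roll": 0,"jaw": 10},{"travel": [0,0,0],"roll": 0,"jaw": 10},{"travel": [0,0,0],"roll": 0,"jaw": 10}])

```text
clock: 11.5
tool_pos: [0.4173, -0.2606, 0.0377]
orientation: [180.0, -0.0, -35.3]
force: [-0.6, 0.4, 1.1]
opening: 0.0297
gripper_force: 30.0
```

>>> apply_moves(targets=[{"travel": [0,0,-10],"roll": 0,"jaw": 10},{"travel": [0,0,-30],"roll": 0,"jaw": 10},{"travel": [0,0,-45],"roll": 0,"jaw": 10},{"travel": [0,0,-45],"roll": 0,"jaw": 10},{"travel": [0,0,-22],"roll": 0,"jaw": 10},{"travel": [0,0,0],"roll": 0,"jaw": 10},{"travel": [0,0,0],"roll": 0,"jaw": 10}])

```text
clock: 12.2
tool_pos: [0.417, -0.2603, 0.1901]
orientation: [-179.9, -0.0, -35.3]
force: [-0.5, -0.5, -2.5]
opening: 0.0296
gripper_force: 30.0
```

```bash
python3 -c "
from h import *
R=np.array([[np.cos(np.radians(JA)),-np.sin(np.radians(JA))],[np.sin(np.radians(JA)),np.cos(np.radians(JA))]])
g=cv2.cvtColor(ctrl.snapshot('top'),cv2.COLOR_RGB2GRAY)
u=cv2.resize(g[145:255,155:265],None,fx=5,fy=5,interpolation=2)
def blob(m,c):
    n,l,s,ce=cv2.connectedComponentsWithStats(m); k=l[c[1],c[0]]; q=np.argwhere(l==k)[:,::-1]; r=cv2.minAreaRect(q.astype(np.float32)); return r
for nm,c,z,th in(('lip',(300,75),.031,1),('handle',(198,393),.069,0),('stop',(266,260),.022,1),('carr',(160,355),.036,1)):
    m=cv2.threshold(u,170 if th else 50,255,0 if th else 1)[1]
    r=blob(m,c);p=(np.array(cv2.boxPoints(r))+.5)/5-.5+(155,145)
    J=np.array([R.T@(on('top',q,z)[:2]-JT) for q in p])*1000
    print(nm,J.mean(0).round(1),(J.max(0)-J.min(0)).round(1),u[c[1],c[0]])
o=ctrl.get_obs();print(o['tool_pos'],o['force'],o['opening'])
plan([*jig(-42,0),.17],-22.15,12,10)"
```

```text
lip [0.6 5.6] [399.3 403.1] 218
handle [ 3.2 11. ] [387.5 391.2] 66
stop [-2.8 -1.9] [ 7. 52.] 255
carr [75.3 -2.2] [60.5 74.1] 251
[ 0.41649995 -0.26022679  0.18914538] [-0.6478514  -0.20127283 -1.5985514 ] 0.029831080067984458
{"travel":[-5,-34.1,1.6],"roll":-1.1,"jaw":10},
{"travel":[-4.4,-34.1,1.6],"roll":-1.1,"jaw":10},
{"travel":[-3.7,-34.3,1.6],"roll":-1.1,"jaw":10},
{"travel":[-3.1,-34.3,1.6],"roll":-1.1,"jaw":10},
{"travel":[-2.4,-34.4,1.6],"roll":-1.1,"jaw":10},
{"travel":[-1.8,-34.4,1.6],"roll":-1.1,"jaw":10},
{"travel":[-1.1,-34.4,1.6],"roll":-1.1,"jaw":10},
{"travel":[-0.4,-34.4,1.6],"roll":-1.1,"jaw":10},
{"travel":[0.2,-34.5,1.6],"roll":-1.1,"jaw":10},
{"travel":[0.9,-34.4,1.6],"roll":-1.1,"jaw":10},
{"travel":[1.6,-34.4,1.5],"roll":-1.1,"jaw":10},
{"travel":[2.2,-34.4,1.6],"roll":-1.1,"jaw":10},
```

```bash
python3 -c "
from h import *
for p in((262,195),(264,137),(300,195)): print(p,[on('top',p,z)[:2].round(3) for z in(.0,.1)])
# scene: near bottom corner of the station
for p in((281,197),(281,180),(300,150)): print('s',p,[on('scene',p,z)[:2].round(3) for z in(0,.05,.1)])
plan([.45,.06,.23],-25,10,10)
R=np.array([[np.cos(np.radians(JA)),-np.sin(np.radians(JA))],[np.sin(np.radians(JA)),np.cos(np.radians(JA))]])
"
```

```text
(262, 195) [array([ 0.578, -0.027]), array([ 0.566, -0.026])]
(264, 137) [array([ 0.747, -0.03 ]), array([ 0.722, -0.029])]
(300, 195) [array([ 0.58 , -0.135]), array([ 0.567, -0.125])]
s (281, 197) [array([ 0.596, -0.026]), array([ 0.556, -0.047]), array([ 0.516, -0.068])]
s (281, 180) [array([0.645, 0.001]), array([ 0.602, -0.021]), array([ 0.559, -0.044])]
s (300, 150) [array([0.765, 0.011]), array([ 0.715, -0.012]), array([ 0.664, -0.035])]
{"travel":[-15.8,-28.1,-4.1],"roll":-1,"jaw":10},
{"travel":[-15.3,-28.3,-4.1],"roll":-1.1,"jaw":10},
{"travel":[-14.7,-28.6,-4.1],"roll":-1,"jaw":10},
{"travel":[-14.3,-28.9,-4],"roll":-1,"jaw":10},
{"travel":[-13.7,-29.1,-4.1],"roll":-1.1,"jaw":10},
{"travel":[-13.2,-29.4,-4.1],"roll":-1,"jaw":10},
{"travel":[-12.6,-29.6,-4.1],"roll":-1,"jaw":10},
{"travel":[-12.2,-29.8,-4.1],"roll":-1.1,"jaw":10},
{"travel":[-11.5,-30.1,-4.1],"roll":-1,"jaw":10},
{"travel":[-11.1,-30.2,-4.1],"roll":-1,"jaw":10},
```

>>> apply_moves(targets=[{"travel": [-15.8,-28.1,-4.1],"roll": -1,"jaw": 10},{"travel": [-15.3,-28.3,-4.1],"roll": -1.1,"jaw": 10},{"travel": [-14.7,-28.6,-4.1],"roll": -1,"jaw": 10},{"travel": [-14.3,-28.9,-4],"roll": -1,"jaw": 10},{"travel": [-13.7,-29.1,-4.1],"roll": -1.1,"jaw": 10},{"travel": [-13.2,-29.4,-4.1],"roll": -1,"jaw": 10},{"travel": [-12.6,-29.6,-4.1],"roll": -1,"jaw": 10},{"travel": [-12.2,-29.8,-4.1],"roll": -1.1,"jaw": 10},{"travel": [-11.5,-30.1,-4.1],"roll": -1,"jaw": 10},{"travel": [-11.1,-30.2,-4.1],"roll": -1,"jaw": 10}])

```text
clock: 13.25
tool_pos: [0.4497, 0.0607, 0.2292]
orientation: [179.9, 0.1, -25.0]
force: [1.3, 0.3, -2.1]
opening: 0.0299
gripper_force: 30.0
```

```bash
python3 -c "
from h import *
plan([*jig(-42,0.3),.11],-22.15,7,10)"
```

```text
{"travel":[17.1,-15.4,17],"roll":-0.4,"jaw":10},
{"travel":[17.1,-15.3,17.1],"roll":-0.4,"jaw":10},
{"travel":[17.3,-15.2,17],"roll":-0.4,"jaw":10},
{"travel":[17.4,-15,17],"roll":-0.4,"jaw":10},
{"travel":[17.4,-15,17],"roll":-0.4,"jaw":10},
{"travel":[17.6,-14.8,17.1],"roll":-0.4,"jaw":10},
{"travel":[17.7,-14.6,17],"roll":-0.4,"jaw":10},
```

>>> apply_moves(targets=[{"travel": [17.1,-15.4,10],"roll": -0.4,"jaw": 10},{"travel": [17.1,-15.3,10],"roll": -0.4,"jaw": 10},{"travel": [17.3,-15.2,17],"roll": -0.4,"jaw": 10},{"travel": [17.4,-15,17],"roll": -0.4,"jaw": 10},{"travel": [17.4,-15,17],"roll": -0.4,"jaw": 10},{"travel": [17.6,-14.8,24],"roll": -0.4,"jaw": 10},{"travel": [17.7,-14.6,24],"roll": -0.4,"jaw": 10},{"travel": [0,0,0],"roll": 0,"jaw": 10},{"travel": [0,0,0],"roll": 0,"jaw": 10},{"travel": [0,0,0],"roll": 0,"jaw": 10}])

```text
clock: 14.25
tool_pos: [0.6038, 0.1066, 0.1112]
orientation: [179.9, 0.0, -22.2]
force: [0.8, -0.0, -1.2]
opening: 0.03
gripper_force: 30.0
```

```bash
python3 -c "
from h import *
plan([*jig(-42,0.3),.064],-22.15,3,10)"
```

```text
{"travel":[-0.3,-0.4,15.7],"roll":-0,"jaw":10},
{"travel":[-0.2,-0.4,15.7],"roll":-0,"jaw":10},
{"travel":[-0.3,-0.4,15.8],"roll":-0.1,"jaw":10},
```

>>> apply_moves(targets=[{"travel": [-0.3,-0.4,15.7],"roll": 0,"jaw": 10},{"travel": [-0.2,-0.4,15.7],"roll": 0,"jaw": 10},{"travel": [-0.3,-0.4,15.8],"roll": 0,"jaw": 10},{"travel": [0,0,0],"roll": 0,"jaw": 10},{"travel": [0,0,0],"roll": 0,"jaw": 10}])

```text
clock: 14.75
tool_pos: [0.6041, 0.1084, 0.0655]
orientation: [-180.0, -0.0, -22.2]
force: [-0.1, 0.3, -2.1]
opening: 0.0294
gripper_force: 30.0
```

>>> apply_moves(targets=[{"travel": [0,0,1.5],"roll": 0,"jaw": 10},{"travel": [0,0,1.5],"roll": 0,"jaw": 10},{"travel": [0,0,1],"roll": 0,"jaw": 10},{"travel": [0,0,0.5],"roll": 0,"jaw": 10},{"travel": [0,0,0],"roll": 0,"jaw": 10}])

```text
clock: 15.25
tool_pos: [0.6041, 0.1084, 0.0599]
orientation: [-180.0, -0.0, -22.2]
force: [0.0, 0.2, -0.2]
opening: 0.0298
gripper_force: 30.0
```

>>> apply_moves(targets=[{"travel": [0,0,0.5],"roll": 0,"jaw": 10},{"travel": [0,0,0.5],"roll": 0,"jaw": 10},{"travel": [0,0,0.5],"roll": 0,"jaw": 10},{"travel": [0,0,0],"roll": 0,"jaw": 10},{"travel": [0,0,0],"roll": 0,"jaw": 10}])

```text
clock: 15.75
tool_pos: [0.6045, 0.1083, 0.0592]
orientation: [-180.0, -0.0, -22.2]
force: [-2.5, -0.8, 5.5]
opening: 0.0298
gripper_force: 30.0
```

```bash
python3 -c "
from h import *
o=ctrl.get_obs();print(o['tool_pos'],o['force'],o['moment'],o['orientation'])"
```

```text
[0.60449055 0.10829649 0.0592229 ] [-2.5144677  -0.84181493  5.54953778] [-0.25131539  0.78614698 -0.0340776 ] [-1.79982738e+02 -4.37381353e-02 -2.21931235e+01]
```

Stop contact comes at the expected height. Release here so the lip edge tips down into the nest.

>>> apply_moves(targets=[{"travel": [0,0,-0.5],"roll": 0,"jaw": 10},{"travel": [0,0,0],"roll": 0,"jaw": 34},{"travel": [0,0,0],"roll": 0,"jaw": 38},{"travel": [0,0,0],"roll": 0,"jaw": 38},{"travel": [0,0,0],"roll": 0,"jaw": 38},{"travel": [0,0,0],"roll": 0,"jaw": 38}])

```text
clock: 16.35
tool_pos: [0.6041, 0.1084, 0.0588]
orientation: [180.0, 0.0, -22.2]
force: [-0.7, -0.9, -0.6]
opening: 0.0378
gripper_force: 0.0
```

>>> apply_moves(targets=[{"travel": [0,0,0],"roll": 0,"jaw": 10},{"travel": [0,0,0],"roll": 0,"jaw": 10},{"travel": [0,0,0],"roll": 0,"jaw": 10},{"travel": [0,0,0],"roll": 0,"jaw": 10}])

```text
clock: 16.75
tool_pos: [0.6041, 0.1084, 0.0589]
orientation: [-180.0, -0.0, -22.2]
force: [-0.3, -0.1, 0.4]
opening: 0.0297
gripper_force: 30.0
```

```bash
python3 -c "
from h import *
o=ctrl.get_obs();print(o['tool_pos'],o['force'],o['moment'],o['orientation'],o['opening'])"
```

```text
[0.60414703 0.10836068 0.05885906] [-0.27041615 -0.14942759  0.41424654] [ 0.00246211 -0.08962835  0.03037765] [-1.79997701e+02 -2.42173253e-03 -2.22066991e+01] 0.029664401587222593
```

>>> apply_moves(targets=[{"travel": [1,0,0],"roll": 0,"jaw": 10},{"travel": [1,0,0],"roll": 0,"jaw": 10},{"travel": [1,0,0],"roll": 0,"jaw": 10},{"travel": [1,0,0],"roll": 0,"jaw": 10},{"travel": [1,0,0],"roll": 0,"jaw": 10},{"travel": [0.5,0,0],"roll": 0,"jaw": 10},{"travel": [0,0,0],"roll": 0,"jaw": 10},{"travel": [0,0,0],"roll": 0,"jaw": 10}])

```text
clock: 17.55
tool_pos: [0.6093, 0.1062, 0.0588]
orientation: [-180.0, -0.0, -22.2]
force: [-0.0, -0.3, -0.8]
opening: 0.0298
gripper_force: 30.0
```

>>> apply_moves(targets=[{"travel": [1,0,0],"roll": 0,"jaw": 10},{"travel": [1,0,0],"roll": 0,"jaw": 10},{"travel": [1,0,0],"roll": 0,"jaw": 10},{"travel": [0.5,0,0],"roll": 0,"jaw": 10},{"travel": [0,0,0],"roll": 0,"jaw": 10},{"travel": [0,0,0],"roll": 0,"jaw": 10}])

```text
clock: 18.15
tool_pos: [0.6125, 0.1049, 0.0589]
orientation: [-180.0, -0.0, -22.2]
force: [0.0, 0.1, -1.6]
opening: 0.03
gripper_force: 30.0
```

```bash
python3 -c "
from h import *
o=ctrl.get_obs();print(o['tool_pos'],o['force'],o['moment'],o['orientation'],o['opening'],jig(-51,0))"
```

```text
[0.61252848 0.10494655 0.05886741] [ 0.0081718   0.12763664 -1.58148538] [ 0.02084776 -0.05862843 -0.06377176] [-1.79998321e+02 -6.52630989e-03 -2.22046471e+01] 0.02996494020709437 [0.6119362  0.10497133]
```

>>> apply_moves(targets=[{"travel": [0,0,0],"roll": 0,"jaw": 34},{"travel": [0,0,0],"roll": 0,"jaw": 40},{"travel": [0,0,0],"roll": 0,"jaw": 40},{"travel": [0,0,0],"roll": 0,"jaw": 40},{"travel": [0,0,-15],"roll": 0,"jaw": 40},{"travel": [0,0,-17],"roll": 0,"jaw": 40},{"travel": [0,0,0],"roll": 0,"jaw": 0},{"travel": [0,0,0],"roll": 0,"jaw": 0},{"travel": [0,0,0],"roll": 0,"jaw": 0},{"travel": [0,0,0],"roll": 0,"jaw": 0}])

```text
clock: 19.15
tool_pos: [0.612, 0.1047, 0.0901]
orientation: [179.9, 0.1, -22.2]
force: [-0.1, 0.4, 0.3]
opening: 0.0133
gripper_force: 0.0
```

>>> apply_moves(targets=[{"travel": [0,0,6],"roll": 0,"jaw": 0},{"travel": [0,0,4],"roll": 0,"jaw": 0},{"travel": [0,0,0],"roll": 0,"jaw": 0},{"travel": [0,0,0],"roll": 0,"jaw": 0}])

```text
clock: 19.55
tool_pos: [0.6123, 0.1049, 0.0804]
orientation: [180.0, 0.0, -22.2]
force: [-0.1, 0.6, 0.1]
opening: 0.0002
gripper_force: 0.0
```

>>> apply_moves(targets=[{"travel": [0,0,1],"roll": 0,"jaw": 0},{"travel": [0,0,1],"roll": 0,"jaw": 0},{"travel": [0,0,1],"roll": 0,"jaw": 0},{"travel": [0,0,0],"roll": 0,"jaw": 0}])

```text
clock: 19.95
tool_pos: [0.6124, 0.1049, 0.0778]
orientation: [180.0, 0.0, -22.2]
force: [0.3, 0.5, 0.8]
opening: 0.0006
gripper_force: 0.0
```

>>> apply_moves(targets=[{"travel": [0,0,0.7],"roll": 0,"jaw": 0},{"travel": [0,0,0.7],"roll": 0,"jaw": 0},{"travel": [0,0,0],"roll": 0,"jaw": 0}])

```text
clock: 20.25
tool_pos: [0.6124, 0.105, 0.0764]
orientation: [-180.0, -0.0, -22.2]
force: [-0.2, 0.3, -0.6]
opening: 0.0006
gripper_force: 0.0
```

>>> apply_moves(targets=[{"travel": [0,0,0.7],"roll": 0,"jaw": 0},{"travel": [0,0,0.7],"roll": 0,"jaw": 0},{"travel": [0,0,0],"roll": 0,"jaw": 0}])

```text
clock: 20.55
tool_pos: [0.6125, 0.105, 0.0763]
orientation: [-180.0, -0.0, -22.2]
force: [-4.9, 0.0, 9.9]
opening: 0.0009
gripper_force: 5.1
```

The pressed block top is 54 mm above the bench, so the board lies flat on the floor. Now to the handle.

>>> apply_moves(targets=[{"travel": [0,0,-10],"roll": 0,"jaw": 34},{"travel": [0,0,-25],"roll": 0,"jaw": 34},{"travel": [0,0,-35],"roll": 0,"jaw": 34},{"travel": [0,0,0],"roll": 0,"jaw": 34}])

```text
clock: 20.95
tool_pos: [0.6154, 0.1059, 0.1505]
orientation: [-179.7, -0.4, -22.2]
force: [1.0, -0.4, -0.1]
opening: 0.0269
gripper_force: 0.0
```

```bash
python3 -c "
from h import *
plan([.4889,.1558,.11],-112.15,14,34)"
```

```text
{"travel":[-9.7,0.1,2.9],"roll":6.4,"jaw":34},
{"travel":[-9.6,1.2,2.9],"roll":6.5,"jaw":34},
{"travel":[-9.5,2.3,2.9],"roll":6.4,"jaw":34},
{"travel":[-9.1,3.3,2.9],"roll":6.4,"jaw":34},
{"travel":[-8.7,4.3,2.9],"roll":6.4,"jaw":34},
{"travel":[-8.2,5.2,2.9],"roll":6.5,"jaw":34},
{"travel":[-7.5,6.2,2.9],"roll":6.4,"jaw":34},
{"travel":[-6.8,6.9,2.9],"roll":6.4,"jaw":34},
{"travel":[-6,7.7,2.9],"roll":6.5,"jaw":34},
{"travel":[-5.1,8.2,2.9],"roll":6.4,"jaw":34},
{"travel":[-4.1,8.8,2.9],"roll":6.4,"jaw":34},
{"travel":[-3.1,9.2,2.9],"roll":6.4,"jaw":34},
{"travel":[-2.1,9.5,2.9],"roll":6.5,"jaw":34},
{"travel":[-1,9.7,2.8],"roll":6.4,"jaw":34},
```

>>> apply_moves(targets=[{"travel": [-9.7,0.1,2.9],"roll": 6.4,"jaw": 34},{"travel": [-9.6,1.2,2.9],"roll": 6.5,"jaw": 34},{"travel": [-9.5,2.3,2.9],"roll": 6.4,"jaw": 34},{"travel": [-9.1,3.3,2.9],"roll": 6.4,"jaw": 34},{"travel": [-8.7,4.3,2.9],"roll": 6.4,"jaw": 34},{"travel": [-8.2,5.2,2.9],"roll": 6.5,"jaw": 34},{"travel": [-7.5,6.2,2.9],"roll": 6.4,"jaw": 34}])

```text
clock: 21.65
tool_pos: [0.549, 0.1301, 0.1249]
orientation: [-180.0, 0.0, -67.5]
force: [-0.4, -0.4, -0.0]
opening: 0.0339
gripper_force: 0.0
```

>>> apply_moves(targets=[{"travel": [-6.8,6.9,2.9],"roll": 6.4,"jaw": 34},{"travel": [-6,7.7,2.9],"roll": 6.5,"jaw": 34},{"travel": [-5.1,8.2,2.9],"roll": 6.4,"jaw": 34},{"travel": [-4.1,8.8,2.9],"roll": 6.4,"jaw": 34},{"travel": [-3.1,9.2,2.9],"roll": 6.4,"jaw": 34},{"travel": [-2.1,9.5,2.9],"roll": 6.5,"jaw": 34},{"travel": [-1,9.7,2.8],"roll": 6.4,"jaw": 34},{"travel": [0,0,0],"roll": 0,"jaw": 34},{"travel": [0,0,0],"roll": 0,"jaw": 34}])

```text
clock: 22.55
tool_pos: [0.4864, 0.1553, 0.1049]
orientation: [-180.0, 0.0, -112.0]
force: [-1.1, -0.4, 0.1]
opening: 0.034
gripper_force: 0.0
```

```bash
python3 -c "
from h import *
t=ctrl.snapshot('top')[145:255,155:265,::-1]; s=ctrl.snapshot('scene')[130:230,160:270,::-1]
f=lambda x:cv2.resize(x,(400,400),interpolation=2)
cv2.imwrite('pics/k.png',np.hstack([f(t),f(s)]))
plan([.4889,.1558,.064],-112.15,3,34)"
```

```text
{"travel":[-0.5,-0.6,13.6],"roll":0,"jaw":34},
{"travel":[-0.5,-0.7,13.6],"roll":0.1,"jaw":34},
{"travel":[-0.4,-0.6,13.7],"roll":-0,"jaw":34},
```

View pics/k.png

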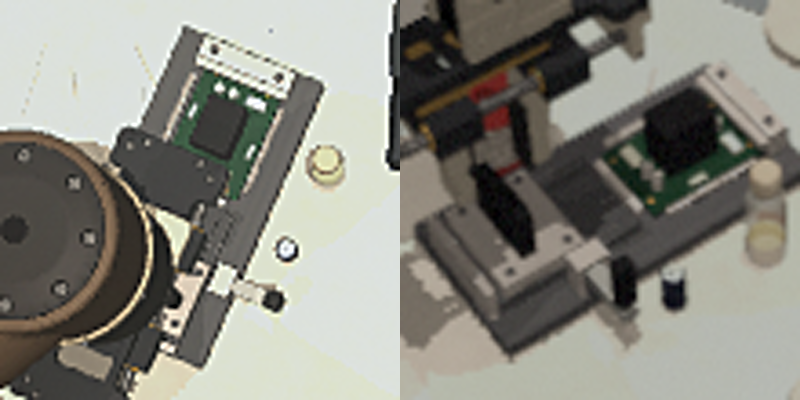

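The board sits between the guides, tucked under the lip, with the white stop edge visible just in front of it at right-panel (620,180). The vial and capacitor are in place. Next: grip the handle and push home.

>>> apply_moves(targets=[{"travel": [-0.5,-0.6,13.6],"roll": 0,"jaw": 34},{"travel": [-0.5,-0.7,13.6],"roll": 0,"jaw": 34},{"travel": [-0.4,-0.6,13.7],"roll": 0,"jaw": 34},{"travel": [0,0,0],"roll": 0,"jaw": 34},{"travel": [0,0,0],"roll": 0,"jaw": 0},{"travel": [0,0,0],"roll": 0,"jaw": 0},{"travel": [0,0,0],"roll": 0,"jaw": 0},{"travel": [0,0,0],"roll": 0,"jaw": 0},{"travel": [0,0,0],"roll": 0,"jaw": 0}])

```text
clock: 23.55
tool_pos: [0.4889, 0.1558, 0.0644]
orientation: [-179.9, 0.1, -112.2]
force: [0.5, -1.6, 4.8]
opening: 0.0136
gripper_force: 30.0
```

>>> apply_moves(targets=[{"travel": [0,-4,0],"roll": 0,"jaw": 0},{"travel": [0,-8,0],"roll": 0,"jaw": 0},{"travel": [0,-8,0],"roll": 0,"jaw": 0},{"travel": [0,-8,0],"roll": 0,"jaw": 0},{"travel": [0,-8,0],"roll": 0,"jaw": 0},{"travel": [0,-5,0],"roll": 0,"jaw": 0},{"travel": [0,-4,0],"roll": 0,"jaw": 0},{"travel": [0,-2,0],"roll": 0,"jaw": 0},{"travel": [0,0,0],"roll": 0,"jaw": 0}])

```text
clock: 24.45
tool_pos: [0.5325, 0.1381, 0.0643]
orientation: [-180.0, 0.0, -112.2]
force: [0.1, -1.3, 5.4]
opening: 0.0137
gripper_force: 30.0
```

Moved 47 mm with no resistance. The remaining 15 mm goes over the edge, slowly.

>>> apply_moves(targets=[{"travel": [0,-3,0],"roll": 0,"jaw": 0},{"travel": [0,-3,0],"roll": 0,"jaw": 0},{"travel": [0,-3,0],"roll": 0,"jaw": 0},{"travel": [0,-3,0],"roll": 0,"jaw": 0},{"travel": [0,-2,0],"roll": 0,"jaw": 0},{"travel": [0,-1.5,0],"roll": 0,"jaw": 0},{"travel": [0,0,0],"roll": 0,"jaw": 0},{"travel": [0,0,0],"roll": 0,"jaw": 0}])

```text
clock: 25.25
tool_pos: [0.5463, 0.1324, 0.0644]
orientation: [-180.0, 0.0, -112.2]
force: [-2.8, 1.9, 6.2]
opening: 0.0138
gripper_force: 30.0
```

>>> apply_moves(targets=[{"travel": [0,-1,0],"roll": 0,"jaw": 0},{"travel": [0,0,0],"roll": 0,"jaw": 0},{"travel": [0,0,0],"roll": 0,"jaw": 0}])

```text
clock: 25.55
tool_pos: [0.5464, 0.1324, 0.0644]
orientation: [179.9, 0.0, -112.2]
force: [-7.4, 5.6, 10.4]
opening: 0.0138
gripper_force: 30.0
```

Hard stop reached at 62 mm of travel. Release and back off.

>>> apply_moves(targets=[{"travel": [0,0,0],"roll": 0,"jaw": 34},{"travel": [0,0,0],"roll": 0,"jaw": 34},{"travel": [0,0,0],"roll": 0,"jaw": 34},{"travel": [0,0,0],"roll": 0,"jaw": 34},{"travel": [0,0,-20],"roll": 0,"jaw": 34},{"travel": [0,0,-45],"roll": 0,"jaw": 34},{"travel": [0,0,-45],"roll": 0,"jaw": 34},{"travel": [0,45,-20],"roll": 0,"jaw": 34},{"travel": [0,45,0],"roll": 0,"jaw": 34},{"travel": [0,45,0],"roll": 0,"jaw": 34}])

```text
clock: 26.55
tool_pos: [0.4212, 0.1829, 0.1942]
orientation: [-180.0, 0.1, -112.3]
force: [-0.4, 1.6, 0.4]
opening: 0.0339
gripper_force: 0.0
```

>>> apply_moves(targets=[{"travel": [0,20,0],"roll": 0,"jaw": 34},{"travel": [0,0,0],"roll": 0,"jaw": 34},{"travel": [0,0,0],"roll": 0,"jaw": 34}])

```text
clock: 26.85
tool_pos: [0.4036, 0.1905, 0.194]
orientation: [-180.0, 0.1, -112.1]
force: [0.1, 0.6, -0.4]
opening: 0.0339
gripper_force: 0.0
```

```bash
python3 -c "
from h import *
R=np.array([[np.cos(np.radians(JA)),-np.sin(np.radians(JA))],[np.sin(np.radians(JA)),np.cos(np.radians(JA))]])
im=ctrl.snapshot('scene');h=cv2.cvtColor(im,cv2.COLOR_RGB2HSV)
def mid(n,img,roi,lo,hi,z):
    x0,y0,x1,y1=roi;m=cv2.inRange(cv2.cvtColor(img,cv2.COLOR_RGB2HSV)[y0:y1,x0:x1],lo,hi)
    k=max(cv2.findContours(m,0,1)[0],key=cv2.contourArea);r=cv2.minAreaRect(k);p=np.array(r[0])+(x0,y0)
    return p.round(1),r[1],(R.T@(on(n,p,z)[:2]-JT)*1000).round(1)
i0=cv2.imread('pics/scene0.png')[:,:,::-1].copy()
roi=(198,152,222,185)
for nm,i in(('start',i0),('now',im)): print(nm,'handle',mid('scene',i,roi,(0,0,0),(180,255,50),.0525))
print('board green',mid('scene',im,(205,135,275,200),(40,60,20),(90,255,200),.02))
"
```

```text
start handle (array([211.2, 170.3]), (24.82602310180664, 8.99385929107666), array([21.3, -1.1]))
now handle (array([211.2, 170.3]), (23.63675308227539, 8.99385929107666), array([21.3, -1.1]))
board green (array([244.6, 171. ]), (6.995818614959717, 28.63237190246582), array([-57.5,  21. ]))
```

The handle sits at exactly its starting home pixel, so the carriage is fully home, and the board is in place.

```bash
python3 -c "
from plant import ctrl
print(ctrl.close_job())"
```

```text
the job is handed in; nothing more can be done
None
```

The board is flat in the nest under the lip, the carriage is fully home over its edge, and the lock bar is left out; I handed the job in at about 27 s, with no verdict returned.

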